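# Offer the splash guard up to the lap machine's hinge and hold it for the pin

### The arm

A 6-joint arm with a two-finger parallel gripper is mounted at the origin on the work surface. World frame = base frame: x ahead of the robot, y to its left, z up, the work surface at z = 0. Lengths are in mm, angles in rad, forces in N, time in s.
With the tool pointing down it reaches from about 275 to 750 mm from the base axis. Payload 10.2 kg.
Tool frame: the origin (TCP) lies at the centre of the arm's flange, where the gripper is bolted on; the fingertips stand 173 mm ahead of it and the grasp point (between the pads) lies 155 mm ahead of it; z points along the fingers, y is the line along which they close (so a half turn about z gives the same grasp; the last joint's range is limited). The gripper opens to 85 mm and grips with 20 to 120 N. Pads are 22 mm wide; open, the fingers measure 114 mm over their backs; the gripper's body (76 mm by 85 mm) begins 54 mm behind the grasp point. The pads swing forward as they close: fully open they stand 13 mm farther back than shut.
Start: joints at [-1.541, 0.313, 1.498, -0, 1.331, -0.223], TCP at [131.297, -508.324, 404.694] pointing down, gripper open.
Joint ranges: [-2.94, 2.94], [-0.97, 2.17], [0.19, 2.56], [-1.23, 4.37], [0.02, 3.11], [-2.88, 2.88]. Speed limits (rad/s): [2.39, 2.39, 3.01, 3.14, 3.14, 3.14].

### API

Orientations are given as a unit quaternion [w, x, y, z].
In Python, from rig import ctrl gives the robot as it stands.
- The arm moves only by the tool pendant, called after "Emit:" by a JSON object that holds its "name" and its "arguments", one argument or row to a line. Schema: {"type":"object","properties":{"motion":{"type":"array","items":{"type":"array","items":{"type":"array","items":{"type":"number"},"minItems":6,"maxItems":6},"minItems":1,"maxItems":8},"minItems":1,"maxItems":1},"finger_gap":{"type":"number"},"grip_force":{"type":"number"},"only":{"type":"string"},"quiet":{"type":"boolean"},"lines":{"type":"string"}},"required":["motion"],"additionalProperties":false}. motion is a list that holds a single list of rows (three levels of brackets), with 1 to 8 rows, each of 6 numbers: dx, dy, dz in mm, then a rotation vector rx, ry, rz in rad; each row is the pose to reach, as a shift and turn from the pose commanded when the call began, along the tool's axes at that moment; what a row does not reach only later rows make up. A row lasts 1/10 s, in which the tool goes at most 50 mm and 0.15 rad, less where a joint would pass 70% of its speed; a pose out of reach is approached as far as the arm can. finger_gap is the opening from 0.0 (shut) to 1.0 (fully open), set as the call begins (left out keeps the last). The fingers move at their own pace and stop on an object; grip_force is the grip in N (left out, the last holds). Time passes only in rows, so rows that do not move let the fingers close. The tool returns the time, the measured TCP pose, the force, the opening and the grip force at its end. only (a regular expression) keeps the lines of the reply that match it, lines (a string "A,B") keeps lines A to B, and quiet returns only ok. Input that does not fit is refused with a message, and nothing moves.
- ctrl.sense(): the state, without advancing time (a new reading comes with each control period).
- ctrl.capture(name): name is "scene" or "top" or "wrist"; returns the picture (420x560x3 uint8, red, green, blue); there is no depth.
- ctrl.calibration(name): a dict with "fx", "fy", "cx", "cy" (pixels), "position" and "attitude" of the camera in the world. Camera axes: x right, y down, z forward; pixel columns grow to the right and rows downward; lengths in mm; the calibration is good to about 2 mm. The wrist camera is an equidistant fisheye: a pixel r from the principal point sees the ray r / f radians off the axis. A picture is of the moment at which its call begins: read the wrist's pose just before it. calibration takes no time and is no camera call; for the wrist camera it gives the pose at the moment of the call.
- ctrl.finish_job(): hands the job in; it is judged then, once.
The state is a dict: "time_s": time; "joints": joint angles; "dq": joint speeds; "tau": joint torques, N m; "eef_pos": TCP position; "ee_rot": TCP orientation; "force": force on the tool from outside, world axes, zero at the start; "wrist_torque": the same for the moment, N m; "grip_width": opening from 0.0 (shut) to 1.0 (fully open); "grip_force": force on a finger pad.
Only numpy, scipy, OpenCV 4.12 (cv2) and the standard library are available. Lean on these libraries where they do the work, as an engineer would, in place of code of your own. Each camera call takes 0.05 s, during which the arm holds its last target. There are 200 camera calls.

### The job

Lift the green splash guard out of its stand and, keeping it upright, bring its hinge knuckle down between the two fixed knuckles on the front of the grinding lap so that the three holes line up and the 8 mm pin could be pushed straight through. Finish while still holding it there, steady and hanging freely from the gripper, not resting on or pressing against the machine: do not let go, a helper will put in the pin. Leave the yellow guard and everything else on the bench where they are.

Things in the scene. Friction and masses are not known exactly. Their poses are not given: they have to be found in the camera images.
- guard: Green splash guard, 0.26 to 0.44 kg: upright panel 8 mm thick (x), 100 mm wide (y), 20 to 90 mm above the origin, on a steel neck 28 mm wide over one hinge knuckle (26 mm outside, 30 mm long, 14 mm hole). Origin: centre of the knuckle's hole; y along the hole, z up the panel. Fits either way round. Starts upright in a stand, origin 25 mm above the bench.
- grip_bar (a point): Centre of the green guard's brown wooden grip bar, 106 mm above the guard's origin, same axes. The bar is 14 mm thick (x), 60 mm wide (y), 32 mm high, on top of the panel: grasp it from above across its thickness, near the middle.
- stand_a: Wooden stand that holds the green guard, fixed, 70 x 110 mm, origin on the bench under the guard. The panel stands 25 mm deep in slots 10 mm wide whose walls reach 70 mm above the bench; lift the guard straight up 70 mm or more before moving sideways, so that its knuckle clears the walls.
- hinge_hole (a point): Centre of the fixed hinge, 115 mm above the bench: on the hole axis, midway between two dark steel knuckles (26 mm outside, 14 mm hole, 20 mm long, 18 to 38 mm either side). y along the holes (level), z up, +x to the basin. Gap between knuckles 36 mm, open above, in front and behind; its floor, the top of a blue block 50 x 100 mm, is 20 mm below. The hinge does not move.
- lap: The lap machine: blue hinge block and cream round basin with a grinding disc. Origin on the bench, 115 mm straight below hinge_hole, same axes. Bolted down. The basin (axis 175 mm along +x, outer radius 130 mm) is 85 mm high, its spindle nut 91 mm.
- spare: Yellow guard like the green one but with a knuckle 46 mm long that does not fit; it stands in the other stand. Origin: its hole's centre; top 122 mm above it. Leave alone.
- tray: Aluminium tray 160 x 200 x 35 mm with pale stones, origin under its centre. Leave alone.
- stone0: Pale flat stone 44 mm across, 16 mm thick, in the tray. Leave alone.
- stone1: Pale flat stone 36 mm across, 16 mm thick, in the tray. Leave alone.
- stone2: Pale flat stone 50 mm across, 16 mm thick, in the tray. Leave alone.
- pin: Brass hinge pin 8 mm thick, about 110 mm long along its x, lying on the bench, origin under its middle. For the helper; leave alone.
- cup: White mug, 76 mm across, 85 mm high, origin under its centre. Leave alone.
- disc: Wooden disc 150 mm across, 18 mm thick, origin under its centre. Leave alone.
- brush: Brush lying on the bench along its x. Leave alone.

How it is judged (in metres and radians):
On the way:
1. the green guard is held, lifted out of its stand (height (world z) of guard above 0.08 m and contact force between the fingers and guard above 1 N), for 0.1 s.
At the end, for the whole second after the job is handed in: Green guard held (over 1 N), steady, its hole centre within 4 mm of hinge_hole in x and z and 6 mm along the axis, hole axes within 0.12 rad, upright within 0.12 rad, touching the machine with under 2 N; bystanders within 30 mm of their start (contact force between the fingers and guard above 1 N and x of guard in the frame of hinge_hole between -0.004 and 0.004 m and z of guard in the frame of hinge_hole between -0.004 and 0.004 m and y of guard in the frame of hinge_hole between -0.006 and 0.006 m and angle between the y axis of guard and the y axis of hinge_hole, either way round below 0.12 rad and angle between guard's own z axis and vertical below 0.12 rad and contact force between guard and lap below 2 N and linear speed of guard below 0.02 m/s and distance of each of spare, tray, pin, cup, disc, brush, stone0, stone1, stone2 from where it was at the start of the episode below 0.03 m); the arm keeps its last pose, push and grip.
It fails at once if a bystander was pushed or knocked over (distance of any of spare, tray, pin, cup, disc, brush, stone0, stone1, stone2 from where it was at the start of the episode above 0.03 m).
It also fails if it takes over 42 s, if anything falls off the work surface, if the arm or the gripper's body presses on something with over 40 N, if the wrist force passes 120 N, or if a joint passes its speed limit or range.

## Working session

There is one attempt and no reset: what is moved stays moved. The work goes in short steps, Python scripts to look and compute and a tool call to move; the robot and the scene stay as the last step left them, time stands still between calls to the robot, and variables do not carry over. Pictures are saved under pics/ and viewed, at most 10 in all, crops included, and the job is handed in when it is done.

```bash
ls; mkdir -p pics
```

Run:
```python
from rig import ctrl
import cv2
for n in("scene","top"):
    cv2.imwrite(f"pics/{n}0.png",ctrl.capture(n)[:,:,::-1]); print(n,ctrl.calibration(n))
print(ctrl.calibration("wrist")); print(ctrl.sense())
```

```text
pics
rig.py
scene {'fx': 462.7571213248312, 'fy': 462.7571213248312, 'cx': 271.37600513763755, 'cy': 215.17021467728858, 'position': array([1607.27891569,  121.36284978,  962.03646125]), 'attitude': array([-0.29168089,  0.58649983,  0.67933086, -0.33083196])}
top {'fx': 462.11100224598624, 'fy': 462.11100224598624, 'cx': 285.3812211998384, 'cy': 208.46414002093803, 'position': array([ 344.48145091,  -31.61239276, 1351.56579223]), 'attitude': array([-0.05609578,  0.7113924 , -0.69796809,  0.06012204])}
{'fx': 325.19226210127806, 'fy': 325.19226210127806, 'cx': 284.33289951447233, 'cy': 212.51892237965117, 'position': array([ 209.37723371, -488.94954081,  373.68892326]), 'attitude': array([ 0.1237251 ,  0.78081515, -0.60467359, -0.09690022])}
{'time_s': 0.1, 'joints': array([-1.54142715e+00,  3.13408654e-01,  1.49836027e+00,  1.27921058e-05,
        1.33101145e+00, -2.23385546e-01]), 'dq': array([-0.00057682, -0.00228393, -0.0002558 , -0.00064629, -0.0006369 ,
       -0.00196877]), 'tau': array([ 1.11570389e-03, -4.12904298e+01, -2.60144699e+01, -2.43592431e-04,
        3.01629290e-03, -1.14018891e-05]), 'eef_pos': array([ 131.28349991, -508.28851228,  404.18502648]), 'ee_rot': array([-5.90465896e-04,  9.92025021e-01,  1.26039694e-01,  6.37018823e-05]), 'force': array([-0.57367547,  0.28672533, -0.39485723]), 'wrist_torque': array([ 0.04894111, -0.00297763,  0.03260623]), 'grip_force': 0.0, 'grip_width': 0.9991647423823319}
```

View pics/scene0.png

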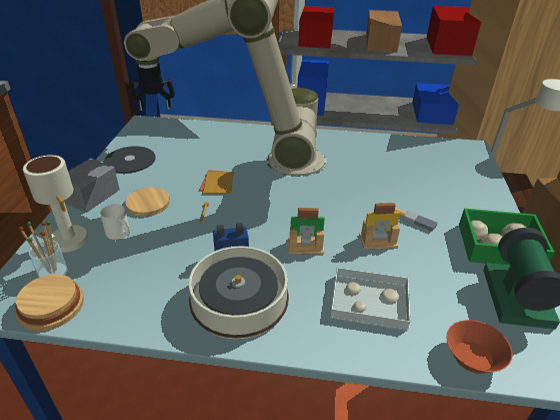

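View pics/top0.png

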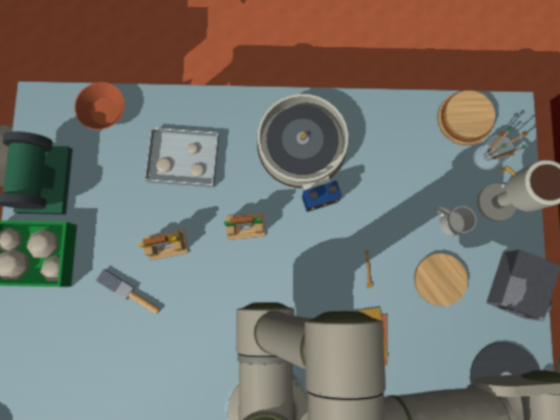

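The scene view shows the green guard near (306,228), left of the yellow one (380,225), and the blue hinge at (231,235). In the top view the guard is at about (245,224) and the hinge block at (322,194). I'll enlarge that area.

Create h.py:
```python
import numpy as np
from scipy.spatial.transform import Rotation as R
def rot(q): return R.from_quat(np.r_[q[1:],q[0]])
def ray(c,u,v,fish=False):
    d=np.array([(u-c['cx'])/c['fx'],(v-c['cy'])/c['fy'],1.])
    if fish:
        t=np.hypot(d[0],d[1]); d=np.r_[d[:2]/max(t,1e-9)*np.sin(t),np.cos(t)]
    return rot(c['attitude']).apply(d)
def at(c,u,v,z,fish=False):
    d=ray(c,u,v,fish); return c['position']+d*(z-c['position'][2])/d[2]
def proj(c,p,fish=False):
    d=rot(c['attitude']).inv().apply(np.asarray(p,float)-c['position'])
    if fish:
        t=np.arctan2(np.hypot(d[0],d[1]),d[2]); d=np.r_[d[:2]/np.hypot(d[0],d[1])*t,1]
    else: d=d/d[2]
    return np.array([c['fx']*d[0]+c['cx'],c['fy']*d[1]+c['cy']])
```

Run:
```python
import cv2
a=cv2.imread("pics/top0.png")[165:265,215:355]
b=cv2.imread("pics/scene0.png")[195:265,205:335]
cv2.imwrite("pics/topc.png",cv2.resize(a,None,fx=5.6,fy=5.6,interpolation=2))
cv2.imwrite("pics/scenec.png",cv2.resize(b,None,fx=6,fy=6,interpolation=2))
```

```text
(no output)
```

View pics/topc.png

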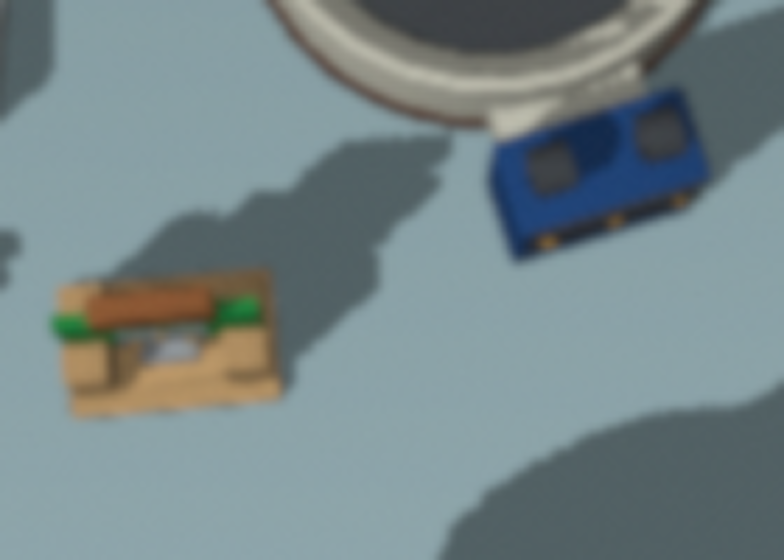

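View pics/scenec.png

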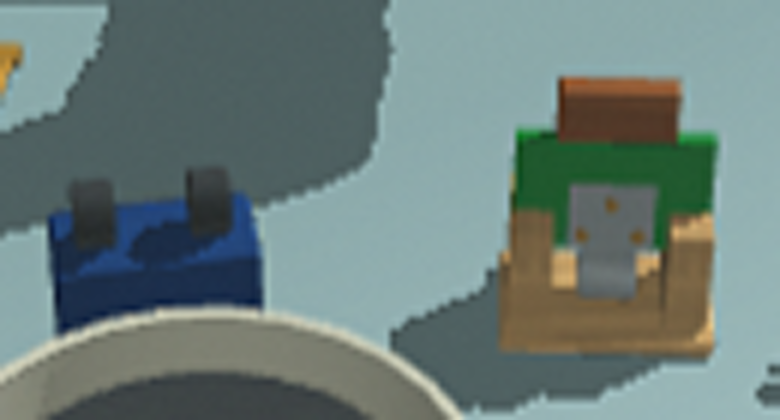

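The top crop shows the bar's top centred at about (152,308) and running (90,313)→(214,302). The fixed knuckles are at about (553,168) and (661,133). The scene crop shows the bar's face centred at about (620,116) and the knuckle tops at (93,182) and (208,170). Next I turn these into world positions.

Run:
```python
from rig import ctrl; from h import *
T=ctrl.calibration("top");S=ctrl.calibration("scene")
t=lambda x,y:(215+(x+.5)/5.6-.5,165+(y+.5)/5.6-.5)
s=lambda x,y:(205+(x+.5)/6-.5,195+(y+.5)/6-.5)
for n,p,z in[("barL",(90,312),147),("barR",(214,302),147),("knL",(553,168),128),("knR",(661,133),128),
  ("st1",(55,287),0),("st2",(72,418),0),("st3",(285,400),0),("blk",(517,262),95),("blk",(708,180),95),("blk",(680,88),95),("blk",(492,150),95)]:
    print(n,at(T,*t(*p),z))
for n,p,z in[("barTopL",(560,84),147),("barTopR",(680,84),147),("barFace",(620,116),131),("knL",(93,184),128),("knR",(208,172),128)]:
    print("S",n,at(S,*s(*p),z))
```

```text
barL [510.17851088 106.61392058 147.        ]
barR [516.05235853  48.58358881 147.        ]
knL [ 587.14005065 -111.45353251  128.        ]
knR [ 605.40577823 -163.50127655  128.        ]
st1 [543.34521753 142.43057868   0.        ]
st2 [474.26961981 130.77279488   0.        ]
st3 [485.85972287  19.62980087   0.        ]
blk [546.22726824 -96.29675853  95.        ]
blk [ 589.16115953 -190.36545238   95.        ]
blk [ 635.50215332 -176.4804762    95.        ]
blk [602.16840108 -83.30152479  95.        ]
S barTopL [517.63338169  50.76637433 147.        ]
S barTopR [508.6405563  108.94893113 147.        ]
S barFace [517.90625413  81.13589368 131.        ]
S knL [ 605.69090908 -163.72177732  128.        ]
S knR [ 588.34655232 -111.29326835  128.        ]
```

Both cameras agree to within 1–2 mm. The bar centre is about (513.2, 78.7) with yaw ≈ 0.13. The hinge is about (596.5, -137.5) with yaw ≈ 0.33.

Add to h.py:
```python
def goal(s,p,yaw):
    "tool down, tool y axis along world yaw; prints shift/turn in tool axes"
    Y=np.array([np.cos(yaw),np.sin(yaw),0]);Z=np.array([0,0,-1.]);M=R.from_matrix(np.c_[np.cross(Y,Z),Y,Z])
    q=rot(s['ee_rot']); print("row",np.round(q.inv().apply(np.array(p)-s['eef_pos']),1),np.round((q.inv()*M).as_rotvec(),3))
```

Run:
```python
from rig import ctrl; from h import *
goal(ctrl.sense(),(513,78.7,400),.13)
```

```text
row [ 516.4 -472.9    4.9] [-1.000e-03 -1.000e-03 -1.448e+00]
```

Emit:
{"name": "pendant", "arguments": {
  "motion": [
    [[32,-30,0,0,0,-0.1],[65,-59,0,0,0,-0.2],[97,-89,0,0,0,-0.3],[130,-118,0,0,0,-0.4],[162,-148,0,0,0,-0.5],[194,-177,0,0,0,-0.6],[226,-207,0,0,0,-0.7],[258,-236,0,0,0,-0.8]]
  ],
  "finger_gap": 1.0
}}

```text
time_s: 0.9
eef_pos: [322.6, -213.6, 404.6]
ee_rot: [-0.0, 0.864, 0.504, 0.0]
force: [0.6, -0.4, -0.9]
grip_width: 1.001
grip_force: 0.0
```

Run:
```python
from rig import ctrl; from h import *
s=ctrl.sense();print(s['joints'],s['eef_pos'])
goal(s,(513,78.7,400),.13)
```

```text
[-8.90238250e-01  6.87173075e-04  1.86723687e+00  6.11571687e-05
  1.27373333e+00 -3.75987250e-01] [ 322.5542561  -213.58174397  404.63076344]
row [348.2  22.    4.7] [-0.    -0.    -0.644]
```

Emit:
{"name": "pendant", "arguments": {
  "motion": [
    [[44,3,0,0,0,-0.09],[88,6,1,0,0,-0.18],[132,8,2,0,0,-0.27],[176,11,3,0,0,-0.36],[220,14,4,0,0,-0.45],[264,17,4,0,0,-0.54],[308,20,5,0,0,-0.64],[348,22,5,0,0,-0.644]]
  ]
}}

```text
time_s: 1.7
eef_pos: [514.2, 78.2, 399.2]
ee_rot: [-0.0, 0.66, 0.751, -0.0]
force: [1.0, -1.4, 0.6]
grip_width: 1.0
grip_force: 0.0
```

Emit:
{"name": "pendant", "arguments": {
  "motion": [
    [[0,0,0,0,0,0],[0,0,0,0,0,0],[0,0,0,0,0,0]]
  ]
}}

```text
time_s: 2.0
eef_pos: [513.2, 75.5, 399.6]
ee_rot: [-0.0, 0.662, 0.75, -0.0]
force: [0.1, 0.3, -0.1]
grip_width: 1.0
grip_force: 0.0
```

Run:
```python
from rig import ctrl; from h import *
import cv2
s=ctrl.sense();print(s['joints'],s['eef_pos'],s['force'])
goal(s,(513,78.7,400),.13)
c=ctrl.calibration("wrist"); print(c)
im=ctrl.capture("wrist"); cv2.imwrite("pics/w0.png",cv2.resize(im[:,:,::-1],(800,600)))
cv2.imwrite("pics/w0raw.png",im[:,:,::-1])
for p in [(513,78.7,147),(513,78.7,131)]: print(proj(c,p,True)*800/560)
```

```text
[-8.01162087e-02  3.03046043e-01  1.52463269e+00 -2.11617095e-04
  1.31444134e+00 -2.05173735e-01] [513.17017937  75.45598491 399.5884559 ] [ 0.12478652  0.28963724 -0.14323093]
row [ 3.2  0.2 -0.4] [-0.001  0.    -0.005]
{'fx': 325.19226210127806, 'fy': 325.19226210127806, 'cx': 284.33289951447233, 'cy': 212.51892237965117, 'position': array([503.90511569, 154.04086244, 369.03012238]), 'attitude': array([0.15703471, 0.98561733, 0.06165896, 0.00983632])}
[405.45436599 309.79623754]
[405.49838007 300.17336356]
```

View pics/w0.png

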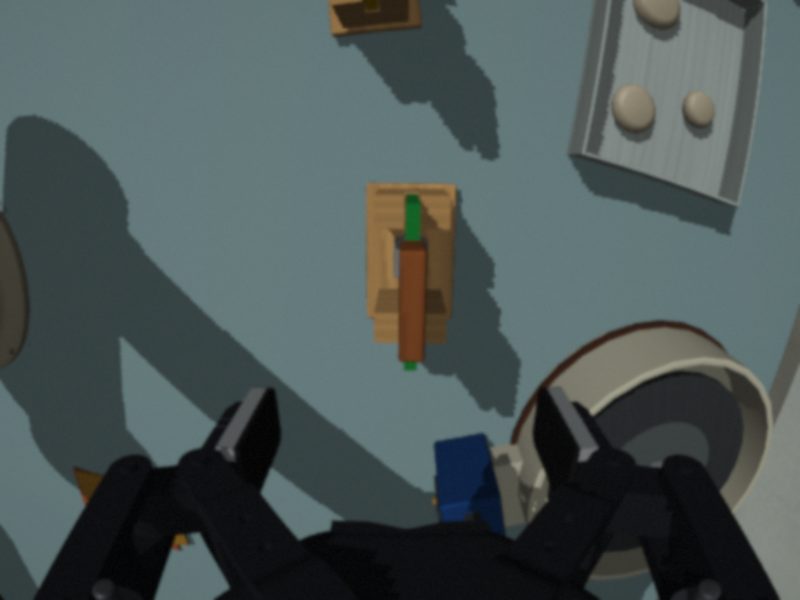

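The wrist view shows the bar's top face running from (412,249) to (411,360). It is centred at about (412,304), against a predicted (405,310), and nearly parallel to the fingers' plane.

Run:
```python
from rig import ctrl; from h import *
c={'fx': 325.192,'fy': 325.192,'cx': 284.333,'cy': 212.519,'position':np.array([503.90511569, 154.04086244, 369.03012238]),'attitude':[0.15703471, 0.98561733, 0.06165896, 0.00983632]}
f=lambda u,v,z:at(c,u*.7,v*.7,z,True)
print(f(412.5,249,147),f(411.5,360,147),f(412,360,147)-f(412,249,147))
s=ctrl.sense();print(s['eef_pos'])
goal(s,(515,78,288),.12)
```

```text
[512.52107451 110.11958199 147.        ] [519.62381373  51.37315795 147.        ] [  7.60522389 -58.68333776   0.        ]
[513.1532514   75.27080206 399.74868582]
row [  2.5   2.2 111.7] [-0.     0.     0.005]
```

Emit:
{"name": "pendant", "arguments": {
  "motion": [
    [[4,2,15,0,0,0.005],[4.5,2.3,35,0,0,0.005],[4.5,2.3,55,0,0,0.005],[4.5,2.3,75,0,0,0.005],[4.5,2.3,92,0,0,0.005],[4.5,2.3,104,0,0,0.005],[4.5,2.3,112,0,0,0.005],[4.5,2.3,112,0,0,0.005]]
  ]
}}

```text
time_s: 2.85
eef_pos: [515.1, 80.5, 287.2]
ee_rot: [-0.0, 0.663, 0.748, -0.0]
force: [-0.7, 0.3, 0.1]
grip_width: 1.001
grip_force: 0.0
```

Emit:
{"name": "pendant", "arguments": {
  "motion": [
    [[0,0,0,0,0,0],[0,0,0,0,0,0],[0,0,0,0,0,0],[0,0,0,0,0,0],[0,0,0,0,0,0],[0,0,0,0,0,0],[0,0,0,0,0,0],[0,0,0,0,0,0]]
  ],
  "finger_gap": 0.0,
  "grip_force": 60
}}

```text
time_s: 3.65
eef_pos: [515.3, 80.9, 288.0]
ee_rot: [0.0, 0.663, 0.749, 0.0]
force: [-0.4, 0.5, 4.1]
grip_width: 0.15
grip_force: 59.4
```

Emit:
{"name": "pendant", "arguments": {
  "motion": [
    [[0,0,-6,0,0,0],[0,0,-18,0,0,0],[0,0,-36,0,0,0],[0,0,-60,0,0,0],[0,0,-85,0,0,0],[0,0,-110,0,0,0],[0,0,-130,0,0,0],[0,0,-140,0,0,0]]
  ]
}}

```text
time_s: 4.45
eef_pos: [515.0, 80.9, 429.9]
ee_rot: [0.001, 0.663, 0.749, 0.001]
force: [0.4, 0.9, -3.2]
grip_width: 0.157
grip_force: 58.9
```

Emit:
{"name": "pendant", "arguments": {
  "motion": [
    [[0,0,-4,0,0,0],[0,0,-4,0,0,0],[0,0,-4,0,0,0],[0,0,-4,0,0,0]]
  ]
}}

```text
time_s: 4.85
eef_pos: [515.2, 80.9, 430.8]
ee_rot: [-0.001, 0.663, 0.749, -0.001]
force: [0.2, 0.1, -3.3]
grip_width: 0.154
grip_force: 58.8
```

Run:
```python
from rig import ctrl; from h import *
import cv2
s=ctrl.sense();print(s['eef_pos'],s['force'],s['wrist_torque'])
goal(s,(596.5,-137.5,440),.327)
c=ctrl.calibration("wrist"); print(c)
im=ctrl.capture("wrist")[:,:,::-1]; cv2.imwrite("pics/w1raw.png",im); cv2.imwrite("pics/w1.png",cv2.resize(im,(800,600)))
```

```text
[515.21134963  80.89305518 430.80446426] [ 0.17282649  0.13516544 -3.29718826] [ 0.0467608   0.05126365 -0.06536907]
row [-226.6   54.3   -9.4] [-0.002 -0.001 -0.206]
{'fx': 325.19226210127806, 'fy': 325.19226210127806, 'cx': 284.33289951447233, 'cy': 212.51892237965117, 'position': array([506.24388922, 159.53194864, 400.29503622]), 'attitude': array([0.15687595, 0.98577105, 0.0597118 , 0.0089371 ])}
```

View pics/w1.png

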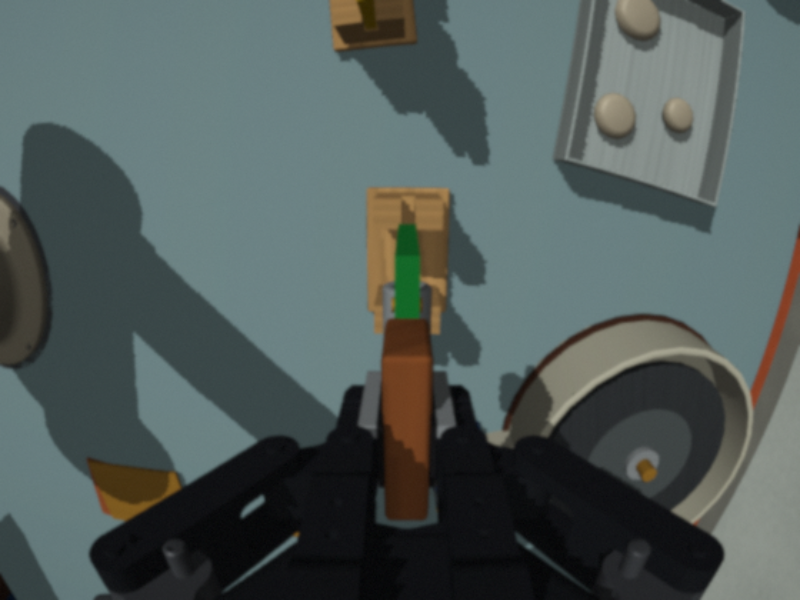

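The guard is held and upright. The bar's top face runs from (408,320) to (406,519) and is centred between the pads. I'll work out its offset in the grip, then move above the hinge.

Run:
```python
from h import *
c={'fx': 325.192,'fy': 325.192,'cx': 284.333,'cy': 212.519,'position':np.array([506.24388922, 159.53194864, 400.29503622]),'attitude':[0.15687595, 0.98577105, 0.0597118 , 0.0089371]}
t=np.array([515.21,80.89,430.8]); q=rot([0,.663,.749,0])
for z in(288,290,292):
  P=[at(c,u*.7,v*.7,z,True) for u,v in((408,320),(406,519))]
  print(z,np.linalg.norm(P[0]-P[1]),[np.round(q.inv().apply(p-t),1) for p in P])
```

```text
288 69.81953072416947 [array([ 38. ,   1. , 142.8]), array([-31.8,   0.4, 142.8])]
290 68.57602908644107 [array([ 38.8,   0.9, 140.8]), array([-29.8,   0.4, 140.8])]
292 67.33252744871268 [array([ 39.5,   0.9, 138.8]), array([-27.8,   0.4, 138.8])]
```

Emit:
{"name": "pendant", "arguments": {
  "motion": [
    [[-25,6,-2,0,0,-0.025],[-55,13,-4,0,0,-0.05],[-90,22,-6,0,0,-0.08],[-125,30,-8,0,0,-0.12],[-160,38,-9,0,0,-0.15],[-190,46,-9,0,0,-0.18],[-215,52,-9,0,0,-0.2],[-227,54,-9,0,0,-0.206]]
  ]
}}

```text
time_s: 5.7
eef_pos: [596.7, -139.9, 439.6]
ee_rot: [-0.001, 0.583, 0.812, -0.0]
force: [0.1, 0.8, -4.0]
grip_width: 0.154
grip_force: 58.8
```

Emit:
{"name": "pendant", "arguments": {
  "motion": [
    [[0,0,0,0,0,0],[0,0,0,0,0,0],[0,0,0,0,0,0],[0,0,0,0,0,0]]
  ]
}}

```text
time_s: 6.1
eef_pos: [596.1, -136.9, 441.0]
ee_rot: [0.0, 0.582, 0.813, 0.0]
force: [0.3, -0.1, -3.2]
grip_width: 0.153
grip_force: 58.8
```

Run:
```python
from rig import ctrl; from h import *
import cv2
s=ctrl.sense();print(s['eef_pos'],s['ee_rot'],s['joints'],s['force'],s['grip_width'])
goal(s,(596.5,-137.5,440),.327)
ims=[ctrl.capture("scene")[190:265,190:290,::-1],ctrl.capture("top")[150:220,275:375,::-1]]
big=[cv2.resize(i,None,fx=8,fy=8,interpolation=2) for i in ims]
cv2.imwrite("pics/s2.png",big[0]);cv2.imwrite("pics/t2.png",big[1])
cv2.imwrite("pics/w2.png",cv2.resize(ctrl.capture("wrist")[:,:,::-1],(800,600)))
```

```text
[ 596.05901124 -136.88541889  441.04743358] [1.45547902e-04 5.82180576e-01 8.13059497e-01 9.98310454e-05] [-4.17085252e-01  4.89633226e-01  1.14856698e+00  1.36757857e-04
  1.50306690e+00 -7.45074664e-01] [ 0.26470035 -0.11949621 -3.18073353] 0.15283382533249135
row [-0.7  0.2  1. ] [0.    0.    0.001]
```

View pics/s2.png

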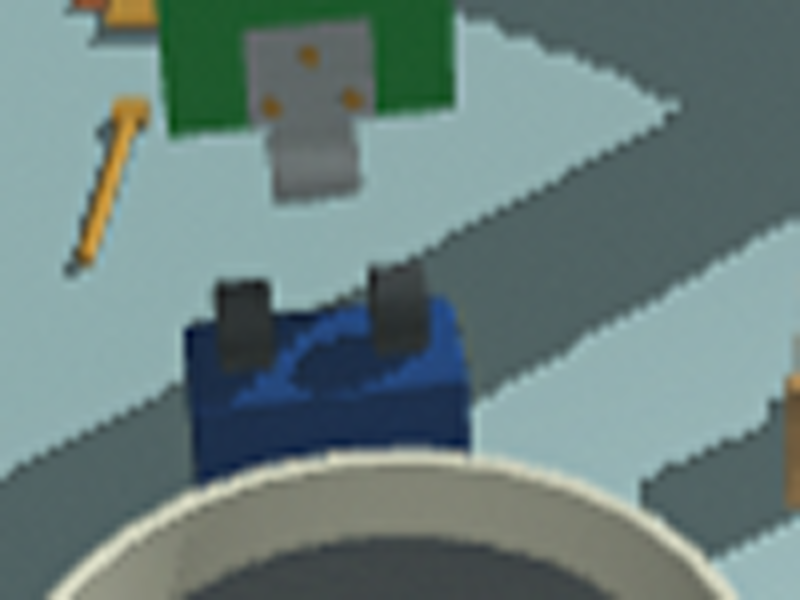

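The scene crop shows the guard's knuckle hanging above the gap. The panel's bottom corners are at (170,137) and (453,107). The fixed knuckle tops are at (243,284) and (396,268), with inner edges at about columns 272 and 370.

Run:
```python
from rig import ctrl; from h import *
S=ctrl.calibration("scene")
s=lambda x,y:(190+(x+.5)/8-.5,190+(y+.5)/8-.5)
yaw=.327;ex=np.array([np.cos(yaw),np.sin(yaw),0]);ey=np.array([-np.sin(yaw),np.cos(yaw),0])
H=np.array([596.5,-137.5,115])
t=np.array([596.06,-136.89,441.05])
def loc(n,p,z):
    w=at(S,*s(*p),z); d=w-H; print(n,w.round(1),"hinge frame",(d@ex).round(1),(d@ey).round(1))
loc("panL",(170,137),198);loc("panR",(453,107),198)
loc("kn L",(243,287),128);loc("kn R",(398,271),128)
loc("gkn botL",(275,203),165); loc("gkn botR",(361,191),165)
c={'fx': 325.192,'fy': 325.192,'cx': 284.333,'cy': 212.519,'position':np.array([506.24388922, 159.53194864, 400.29503622]),'attitude':[0.15687595, 0.98577105, 0.0597118 , 0.0089371]}
t=np.array([515.21,80.89,430.8]); q=rot([0,.663,.749,0])
print([np.round(q.inv().apply(at(c,u*.7,v*.7,290,True)-t),1) for u,v in((408,348),(406,519))])
```

```text
panL [ 613.9 -183.7  198. ] hinge frame 1.6 -49.4
panR [581.7 -90.4 198. ] hinge frame 1.1 49.3
kn L [ 606.6 -163.9  128. ] hinge frame 1.1 -28.3
kn R [ 589.2 -110.9  128. ] hinge frame 1.6 27.5
gkn botL [ 603.3 -150.9  165. ] hinge frame 2.1 -14.9
gkn botR [ 591.9 -122.4  165. ] hinge frame 0.5 15.7
[array([ 31.1,   0.9, 140.8]), array([-29.8,   0.4, 140.8])]
```

View pics/w2.png

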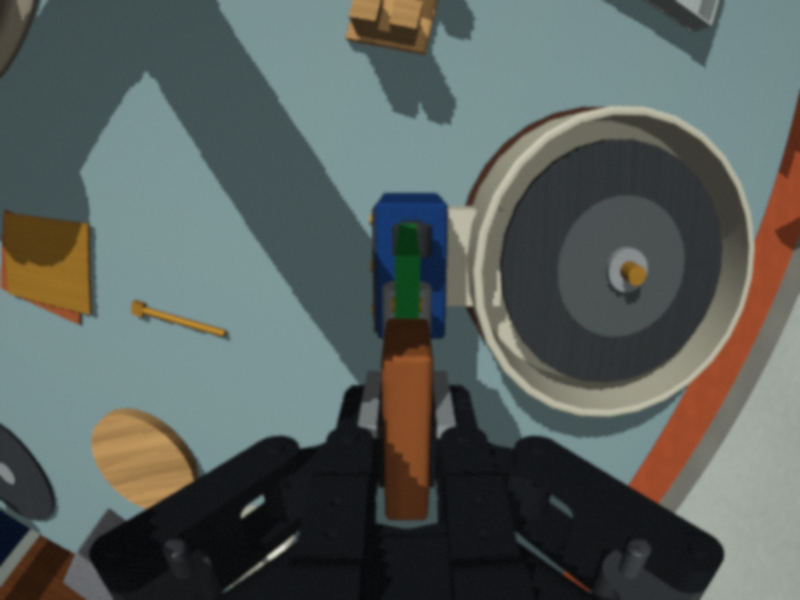

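View pics/t2.png

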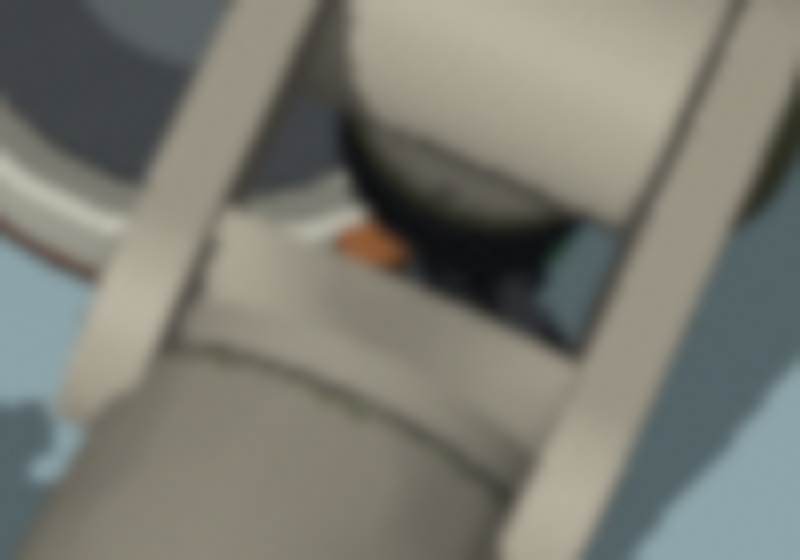

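The wrist view shows the block at columns 376–446 (row 270), the fixed knuckle at about 393–430 and the guard's panel at 395–420. That puts the hinge 2–3 mm further in +x than the guard. My earlier hinge estimate used the knuckle silhouettes at z = 128, and the axis height of 115 is the right one. I'll redo it with the proper silhouette geometry.

Run:
```python
from rig import ctrl; from h import *
import cv2
T=ctrl.calibration("top");S=ctrl.calibration("scene");W=ctrl.calibration("wrist")
t=ctrl.sense()['eef_pos']; print(t)
tp=lambda x,y:(215+(x+.5)/5.6-.5,165+(y+.5)/5.6-.5)
sp=lambda x,y:(190+(x+.5)/8-.5,190+(y+.5)/8-.5)
wp=lambda x,y:((x+.5)*.7-.5,(y+.5)*.7-.5)
yaw=.33;ex=np.array([np.cos(yaw),np.sin(yaw),0]);ey=np.array([-np.sin(yaw),np.cos(yaw),0])
H=np.array([596.5,-137.5,115])
fr=lambda w:(np.round((w-H)@ex,1),np.round((w-H)@ey,1))
a,b=[at(T,*tp(*p),115) for p in((553,169),(661,134))]
print("top H",(a+b)/2,fr((a+b)/2),"yaw",np.arctan2(-(a-b)[0],(a-b)[1]))
# scene: axis x from tangent ray; sign +1 top silhouette, -1 bottom
def axis(p,z,sg,r=13):
    d=ray(S,*sp(*p)); n=np.cross(d,ey); n/=np.linalg.norm(n); n*=np.sign(n[2])
    o=S['position']-sg*r*n   # axis lies on this shifted ray plane
    return o+d*(z-o[2])/d[2]
for n,p,z,sg in(("fixL",(245,281),115,1),("fixR",(397,265),115,1),("gL",(275,203),178,-1),("gR",(361,191),178,-1)): print(n,fr(axis(p,z,sg)))
for n,p,z in(("blkL",(376,270),95),("blkR",(446,270),95),("knuL",(393,238),115),("knuR",(430,238),115),("panL",(395,285),265),("panR",(420,285),265)):
    print("wrist",n,fr(at(W,*wp(*p),z,True)))
im=cv2.imread("pics/w2.png")
for r in(210,240,248,270,285): print(r,[tuple(int(v) for v in im[r,c]) for c in range(370,452,4)])
```

```text
[ 596.14068227 -137.39787856  440.89216081]
top H [ 598.45073311 -138.60473041  115.        ] (np.float64(1.5), np.float64(-1.7)) yaw 0.3374919083131789
fixL (np.float64(2.2), np.float64(-27.0))
fixR (np.float64(2.7), np.float64(28.0))
gL (np.float64(-2.3), np.float64(-15.1))
gR (np.float64(-3.9), np.float64(15.4))
wrist blkL (np.float64(-20.8), np.float64(1.0))
wrist blkR (np.float64(28.2), np.float64(0.9))
wrist knuL (np.float64(-8.1), np.float64(27.2))
wrist knuR (np.float64(15.7), np.float64(27.2))
wrist panL (np.float64(-3.3), np.float64(38.1))
wrist panR (np.float64(4.8), np.float64(38.1))
210 [(135, 133, 110), (70, 57, 46), (104, 55, 24), (107, 56, 23), (108, 57, 24), (105, 54, 22), (105, 53, 22), (105, 54, 23), (105, 54, 23), (107, 56, 24), (105, 54, 23), (105, 53, 22), (106, 55, 23), (107, 55, 23), (107, 55, 23), (105, 53, 21), (105, 54, 23), (105, 55, 24), (104, 53, 22), (93, 68, 57), (150, 167, 169)]
240 [(83, 83, 69), (64, 54, 46), (101, 52, 22), (108, 56, 23), (108, 56, 24), (99, 53, 25), (48, 45, 36), (22, 48, 14), (16, 48, 7), (18, 49, 9), (18, 49, 11), (19, 49, 10), (
[... 330 characters left out ...]
4, 33, 32), (30, 24, 19), (58, 30, 14), (62, 32, 14), (84, 44, 19), (79, 60, 50), (93, 105, 106)]
270 [(62, 70, 66), (34, 33, 31), (53, 28, 12), (60, 30, 13), (70, 36, 14), (101, 53, 23), (73, 59, 19), (26, 68, 12), (27, 68, 13), (28, 69, 14), (28, 70, 14), (27, 68, 12), (34, 63, 15), (56, 34, 12), (59, 30, 12), (60, 32, 13), (60, 31, 13), (60, 32, 14), (60, 33, 16), (73, 71, 67), (95, 108, 109)]
285 [(82, 82, 67), (40, 37, 32), (52, 29, 15), (58, 38, 26), (57, 53, 50), (57, 56, 53), (45, 62, 38), (26, 68, 13), (27, 69, 14), (27, 69, 14), (26, 69, 13), (26, 69, 13), (34, 67, 24), (58, 58, 54), (59, 57, 54), (59, 43, 32), (59, 31, 12), (59, 31, 14), (69, 37, 16), (76, 74, 70), (94, 107, 108)]
```

The hinge is about 3.5 mm further in +x and 0.4 mm in +y relative to the guard. I'll correct for that and descend slowly, stopping a little high.

Emit:
{"name": "pendant", "arguments": {
  "motion": [
    [[0.2,2,4,0,0,0],[0.4,3.5,10,0,0,0],[0.4,3.5,18,0,0,0],[0.4,3.5,26,0,0,0],[0.4,3.5,34,0,0,0],[0.4,3.5,42,0,0,0],[0.4,3.5,48,0,0,0],[0.4,3.5,50,0,0,0]]
  ]
}}

```text
time_s: 7.05
eef_pos: [599.4, -136.4, 389.8]
ee_rot: [-0.001, 0.583, 0.813, -0.0]
force: [0.6, 0.2, -2.5]
grip_width: 0.154
grip_force: 58.8
```

Emit:
{"name": "pendant", "arguments": {
  "motion": [
    [[0,0,3,0,0,0],[0,0,6,0,0,0],[0,0,9,0,0,0],[0,0,10,0,0,0],[0,0,10,0,0,0],[0,0,10,0,0,0],[0,0,10,0,0,0]]
  ]
}}

```text
time_s: 7.75
eef_pos: [599.4, -136.4, 380.9]
ee_rot: [0.0, 0.583, 0.813, 0.0]
force: [-0.6, -0.6, -3.6]
grip_width: 0.151
grip_force: 58.8
```

Run:
```python
from rig import ctrl; from h import *
import cv2
s=ctrl.sense();print(s['eef_pos'],s['ee_rot'],s['force'],s['wrist_torque'],s['grip_width'])
i=sum(ctrl.capture("scene").astype(float) for _ in range(6))/6
i=i[198:258,195:275,::-1].astype('uint8')
cv2.imwrite("pics/s3.png",cv2.resize(i,None,fx=10,fy=10,interpolation=2))
cv2.imwrite("pics/w3.png",cv2.resize(ctrl.capture("wrist")[:,:,::-1],(800,600)))
```

```text
[ 599.41483439 -136.40718608  380.88031333] [1.62085790e-04 5.82568338e-01 8.12781707e-01 4.38642424e-05] [-0.60994385 -0.64898981 -3.59286973] [ 0.00179622  0.00620574 -0.03577952] 0.15107032869497394
```

View pics/s3.png

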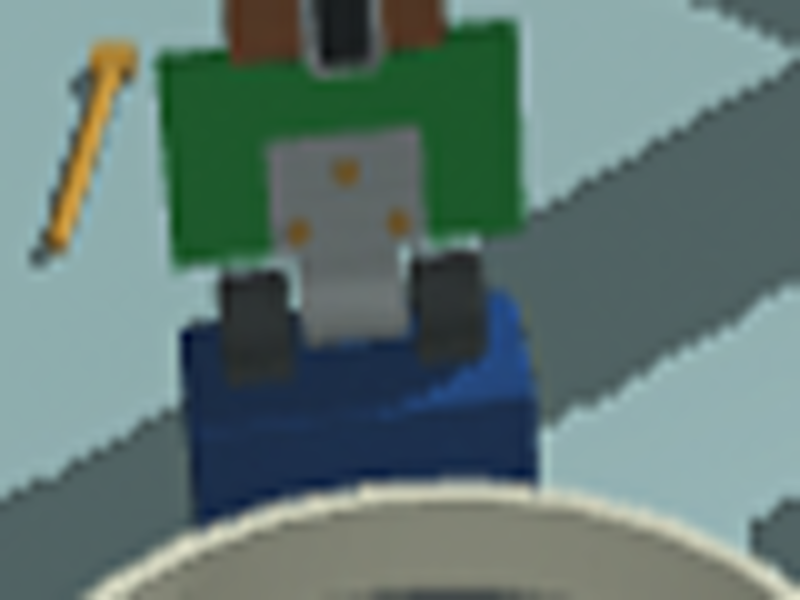

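The scene crop shows the guard's knuckle sitting between the fixed ones, about 4 px (1 mm) too far toward +y and still slightly high. Its bottom edge is at row ~340, where ~350 would line up. I'll check the lateral fit numerically from the wrist image.

Run:
```python
from rig import ctrl; from h import *
import cv2
S=ctrl.calibration("scene");W=ctrl.calibration("wrist")
yaw=.33;ex=np.array([np.cos(yaw),np.sin(yaw),0]);ey=np.array([-np.sin(yaw),np.cos(yaw),0])
t=ctrl.sense()['eef_pos']; G=t-[0,0,263]; q=lambda p:((proj(S,p)-[195,198])+.5)*10-.5
n=np.cross(G-S['position'],ey); n/=np.linalg.norm(n); n*=np.sign(n[2])
print("n",n@ex,n[2])
for nm,p in(("g bot",G-13*n),("g panel bottom front",G+4*ex+[0,0,20]),("panel top front",G+4*ex+[0,0,90])): print(nm,q(p))
for dx in(0,2,4):
  Hh=np.r_[G[:2],115]+dx*ex; print("fixed top silh dx",dx,q(Hh+13*n))
w=cv2.imread("pics/w3.png")
for v in range(140,300,12): print(v,' '.join("%d/%d/%d"%tuple(w[v,c]) for c in range(356,468,5)))
for u,v,z,l in((0,0,95,'blk'),):
  for y in(28,45,48): print([np.round((proj(W,np.r_[G[:2],zz]+xx*ex+y*ey,True)+.5)/.7-.5,1) for zz,xx in((128,0),(115,-13),(115,13),(95,-25),(95,25),(208,-4),(208,4))])
```

```text
n -0.6313805555234953 0.7754731420925179
g bot [360.01424053 345.13501912]
g panel bottom front [353.45122444 254.62583716]
panel top front [341.63744968  56.28144674]
fixed top silh dx 0 [350.54278376 262.79791994]
fixed top silh dx 2 [351.3501838  267.07044862]
fixed top silh dx 4 [352.1594662 271.3529382]
140 160/159/132 160/159/131 159/157/131 159/157/131 160/159/132 160/159/132 161/158/132 160/158/131 160/159/131 160/159/133 161/159/133 160/159/132 160/157/131 159/157/130 161/159/132 160/158/131 160/159/133 160/159/132 159/158/132 160/158/131 159/157/131 160/159/132 159/158/132
152 159/158/131 160/159/132 159/158/131 160/158/133 159/158/131 160/158/131 160/158/132 160/158/132 160/159/132 161/159/133 160/157/132 160/157/131 160/158/132 160/159/132 160/158/131 161/159/132 159/157/130 160/158/132 160/158/132 160/157/131 161/159/133 161/159/132 160/158/131
164 161/159/132 159/157/132 159/158/131 160/158/131 160/159/132 160/158/132 161/159/132 161/159/132 161/158/132 160/158/131 161/158/132 160/158/132 160/157/131 160/158/132 161/159/132 160/157/131 159/157/130 161/159/133 161/159/13
[... 2480 characters left out ...]
90/74 41/41/36 57/29/13 65/34/16 63/34/15 63/41/27 72/72/70 94/95/93 40/78/32 27/74/14 29/74/15 28/74/14 29/74/16 69/76/70 75/75/72 62/50/41 65/35/16 64/34/15 61/33/18 96/108/109 101/116/116 102/115/116 102/116/117
[array([404.9, 261.9]), array([379.9, 256.4]), array([430.1, 256.2]), array([360.5, 249. ]), array([449.7, 248.7]), array([392.1, 317.1]), array([416.7, 317. ])]
[array([404.8, 227.6]), array([379.4, 223.9]), array([430.4, 223.7]), array([359.8, 219. ]), array([450.2, 218.7]), array([391.4, 266.2]), array([416.9, 266.1])]
[array([404.8, 221.5]), array([379.3, 218.1]), array([430.4, 217.9]), array([359.6, 213.7]), array([450.3, 213.3]), array([391.3, 256.9]), array([416.9, 256.8])]
```

The lateral alignment is within about 0.5 mm. The guard still needs to come down about 4 mm, with a small -0.5 mm shift along the axis.

Emit:
{"name": "pendant", "arguments": {
  "motion": [
    [[-0.5,-0.3,1,0,0,0],[-0.5,-0.3,2,0,0,0],[-0.5,-0.3,3,0,0,0],[-0.5,-0.3,3.8,0,0,0],[-0.5,-0.3,3.8,0,0,0],[-0.5,-0.3,3.8,0,0,0],[-0.5,-0.3,3.8,0,0,0],[-0.5,-0.3,3.8,0,0,0]]
  ]
}}

```text
time_s: 8.9
eef_pos: [599.3, -137.0, 376.9]
ee_rot: [0.0, 0.583, 0.813, 0.0]
force: [0.2, -0.5, -2.3]
grip_width: 0.157
grip_force: 58.8
```

Run:
```python
from rig import ctrl
import cv2,numpy as np
s=ctrl.sense();print(s['eef_pos'],s['force'],s['wrist_torque'],s['grip_width'],np.abs(s['dq']).max())
i=sum(ctrl.capture("scene").astype(float) for _ in range(4))/4
i=cv2.resize(i[198:258,195:275,::-1].astype('uint8'),None,fx=10,fy=10,interpolation=2); cv2.imwrite("pics/s4.png",i)
o=cv2.imread("pics/s3.png")
# shift of the panel/plate patch between the two pictures
r=cv2.matchTemplate(i[90:320,150:560],o[110:260,200:520],cv2.TM_CCOEFF_NORMED);_,m,_,l=cv2.minMaxLoc(r);print(m,l[0]-50,l[1]-20)
for n,a in(("s3",o),("s4",i)):print(n,[tuple(map(int,a[v,357])) for v in range(320,380,5)])
```

```text
[ 599.26972558 -136.96318373  376.94268535] [ 0.21128341 -0.47354524 -2.27522943] [ 0.02969665 -0.00228005  0.00102956] 0.15728594157696205 0.001011104996450504
0.9285219311714172 -1 8
s3 [(104, 106, 99), (101, 101, 94), (97, 96, 88), (93, 86, 75), (91, 72, 55), (86, 58, 37), (77, 48, 28), (70, 43, 25), (70, 44, 25), (72, 46, 27), (72, 46, 27), (72, 46, 27)]
s4 [(111, 111, 104), (108, 108, 100), (106, 106, 99), (102, 101, 94), (95, 94, 88), (84, 80, 73), (73, 62, 50), (66, 46, 30), (68, 43, 25), (72, 45, 26), (72, 45, 26), (72, 46, 28)]
```

The knuckle's bottom edge is now at row ~350, as predicted. The force reading of -2.3 N against -3.3 N earlier could be noise or contact, so I'll average it over a few readings.

Run:
```python
from rig import ctrl
import numpy as np
f=[]
for _ in range(14):
    ctrl.capture("wrist"); f.append(ctrl.sense()['force'])
print(np.mean(f,0),np.std(f,0))
```

```text
[ 0.02919972 -0.09954925 -3.10188921] [0.56228949 0.61116253 0.58157299]
```

The mean is 3.1 N, which is the guard's full weight with no side force, so it is hanging free. Handing in.

```bash
python3 -c "
from rig import ctrl
print(ctrl.finish_job())"
```

```text
the job is handed in; nothing more can be done
None
```

I handed the job in with the green guard held upright and hanging free, its knuckle lined up between the fixed knuckles to about 1 mm by my camera measurements; no verdict was returned.

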